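# Release the locked drawer's spring latch with a dowel

## Robot

A 6-joint arm with a two-finger parallel gripper is mounted at the origin on the work surface; the furniture and walls round the work are solid. World frame = base frame: x ahead of the robot, y to its left, z up, the work surface at z = 0. Lengths are in m, angles in rad, forces in N, time in s.
With the tool pointing down it reaches from about 0.3 to 0.775 m from the base axis. Payload 14.6 kg.
Tool frame: the origin (TCP) lies at the very end of the fingers, on their centre line; the grasp point (between the pads) lies 19 mm behind it; z points along the fingers, y is the line along which they close (so a half turn about z gives the same grasp; the last joint's range is limited). The gripper opens to 94 mm and grips with 3 to 60 N. Pads are 16 mm wide; open, the fingers measure 119 mm over their backs; the gripper's body (75 mm by 177 mm) begins 78 mm behind the grasp point.
Start: joints at [1.131, 0.3, 1.521, -0, 1.321, -0.067], TCP at [0.2, 0.512, 0.205] pointing down, gripper open.
Joint ranges: [-3.03, 3.03], [-0.79, 2.21], [0.23, 2.52], [-1.04, 4.18], [0, 3.07], [-2.55, 2.55]. Speed limits (rad/s): [2.22, 2.22, 2.57, 3.14, 3.14, 3.14].

## Interface

Orientations are given as a 3x3 rotation matrix whose columns are the frame's x, y, z axes.
In Python, from bench import r, jaws, inverse_kinematics, vision, job_done, sensors gives the robot as it stands. The module is installed in compiled form; this text tells all that it offers. Calls block until the motion is done:
- r.move_pose(position, orientation): joint-space move of the TCP to a pose.
- r.line_to(position, speed=0.15, frame=None): straight line of the TCP; frame=None keeps the orientation; speed is the mean speed in m/s.
- r.move_j(angles): joint-space move.
- jaws.release() and jaws.gripper_close(force=None): open the fingers fully, or close them until they stop; force is the grip in N (None keeps the last).
- r.wait(seconds).
- inverse_kinematics(position, orientation): joint angles nearest the present ones, or None.
- vision.get_image(name): name is "scene" or "top" or "wrist"; returns the picture (420x560x3 uint8, blue, green, red); there is no depth.
- vision.camera_model(name): a dict with "camera_matrix" (3x3 intrinsics, pixels), "distortion" ([k1, k2, p1, p2, k3] as OpenCV has them; the pictures are not rectified), "position" and "rotation" of the camera in the world. Camera axes: x right, y down, z forward; pixel columns grow to the right and rows downward; lengths in m; the calibration is good to about 2 mm. A picture is of the moment at which its call begins: read the wrist's pose just before it. camera_model takes no time and is no camera call; for the wrist camera it gives the pose at the moment of the call.
A pose or a line that the arm cannot do raises r.IKError and nothing moves.
- job_done(): hands the job in; it is judged then, once.
Trained networks look in the newest picture that a camera, given by its name, has taken for a name from the list of things; names that differ only in an ending like _2 or _b are one class to them, and where a whole thing is asked for, a point or a joint stands for the part that bears it (a point fixed in the world has none). Each returns a list of dicts, best first, with "score" (0 to 1); they miss things now and then, are a little off and sometimes report something else, mostly with a low value. They report only what shows in the picture. A call takes as long as a camera call.
- vision.trace(label, camera): "mask" (420x560 bool, what is visible of it) and "at" ([column, row] in pixels, amid what is visible of it).
Readings, each from a call of its own:
- sensors.read_clock(): time.
- sensors.read_joint_positions(): joint angles.
- sensors.read_qvel(): joint speeds.
- sensors.read_effort(): joint torques, N m.
- sensors.read_eef_pos(): TCP position.
- sensors.read_orientation(): TCP orientation.
- sensors.read_ft_force(): force on the tool from outside, world axes, zero at the start.
- sensors.read_ft_torque(): the same for the moment, N m.
- sensors.read_width(): opening from 0.0 (shut) to 1.0 (fully open).
- sensors.read_finger_force(): force on a finger pad.
Only numpy, scipy, OpenCV 4.12 (cv2) and the standard library are available. Lean on these libraries where they do the work, as an engineer would, in place of code of your own. Each camera call takes 0.05 s, during which the arm holds its last target. There are 200 camera calls.

## Task

The key to the small steel lock box is lost. Take the wooden dowel from its stand, feel for the small service hole in the cover plate on the rear of the box's top, and gently push the spring latch behind it down with the dowel until the drawer springs open; then put the dowel back in its stand, fully down. Do not force the latch or the box, do not lean on them with the robot itself, and leave the other things where they are.

Things in the scene. Friction and masses are not known exactly. Their poses are not given: they have to be found in the camera images.
- lock_box: Grey steel box, 160 (x) x 140 (y) x 85 mm high, fixed to the worktop. Origin: centre of its underside; x points from the drawer front to the rear, z up. On the rear of its top a bare steel cover plate, 54 x 54 x 4 mm, with four screw heads and a round 14 mm through hole in its middle; the box is hollow below. More than 25 N of the dowel on plate, box or latch bends something.
- hole_nominal (a point): Point fixed to the box where the service hole's centre should be, level with the cover plate's top, 45 mm behind the box's origin, 89 mm up. The plate's screw slots have play: the true hole centre lies up to 5 mm off along the box's x and up to 5 mm along its y. The hole is vertical, slightly chamfered.
- latch_middle (a point): Point fixed to the box, mean height of the latch's flat 34 mm push pad under the hole: 19 mm below the plate's top. A set screw puts the real pad up to 9 mm higher or lower. Straight down it takes 3 N at first and 0.4 N more per mm, frees the drawer after 9 mm and meets a firm stop after 12 mm (about 8 N); beyond, the force rises steeply.
- box_drawer (a joint): How far the drawer has come out of the front of the box (along the box's -x), in m: 0 shut and latched. Once the latch is down far enough a spring drives it out by about 68 mm in 1 to 2 s; it then stays out. Keep the latch down until it has started to move.
- dowel: Round light-wood dowel, 120 mm long: a 10 mm shaft for the first 76 mm with a flat tip, then a 16 mm round handle up to 120 mm. About 40 g. Origin: centre of the tip face; z runs from tip to handle. It starts upright, tip down in the stand, handle 86 to 130 mm above the worktop.
- dowel_tip (a point): The centre of the dowel's tip face (the lower end).
- stand_seat (a point): Bottom of the hole in the wooden stand, where the dowel's tip rests: a fixed brown wooden block 60 x 60 x 50 mm high, with an upright 13 mm hole, 40 mm deep, in the centre of its top. This point is 10 mm above the worktop.
- tape_measure: Tape measure, 37 x 81 x 62 mm, a bystander standing on the worktop; origin under its centre.
- grey_bit_case: Grey bit case, 55 x 74 x 38 mm, a bystander; origin under its centre.
- brass_tee: Brass pipe tee, 38 x 49 x 23 mm, a bystander; origin under its centre.

How it is judged:
By the outcome, as a careful person would: the job done as asked, in the order asked, and still so for the second after the job is handed in, with the robot touching nothing.
It also fails if it takes over 61 s, if anything falls off the work surface, if the arm or the gripper's body presses on something with over 40 N, if the wrist force passes 120 N, or if a joint passes its speed limit or range.

## Working session

There is one attempt and no reset: what is moved stays moved. The work goes in short steps, each a Python script; the robot and the scene stay as the last script left them, time stands still between calls to the robot, and variables do not carry over. Pictures are saved under pics/ and viewed, at most 10 in all, crops included, and the job is handed in when it is done.

```bash
mkdir -p pics; python3 - <<'E'
from bench import *
import cv2,numpy as np
for n in ["scene","top"]:
    im=vision.get_image(n); cv2.imwrite(f"pics/{n}0.png",im)
    m=vision.camera_model(n); print(n,m)
    for l in ["lock_box","dowel","hole_nominal","stand_seat","tape_measure","grey_bit_case","brass_tee"]:
        t=vision.trace(l,n)
        for d in t[:2]:
            ys,xs=np.nonzero(d["mask"]); print(l,round(d["score"],2),d["at"],xs.min(),xs.max(),ys.min(),ys.max())
print(sensors.read_clock(),sensors.read_ft_force())
a,b=[cv2.imread(f"pics/{n}0.png") for n in("scene","top")]
cv2.imwrite("pics/both.png",cv2.resize(np.vstack([a,b]),(400*2,1200))[:600]) if 0 else None
E
```

```text
scene {'camera_matrix': array([[466.43238395,   0.        , 273.59001975],
       [  0.        , 466.43238395, 200.89019541],
       [  0.        ,   0.        ,   1.        ]]), 'distortion': array([-0.14246899,  0.        ,  0.        ,  0.        ,  0.        ]), 'position': array([0.270912  , 0.90578859, 0.98069629]), 'rotation': array([[-0.96782403, -0.16022493,  0.19402223],
       [-0.25090548,  0.67288611, -0.69589563],
       [-0.01905504, -0.72218575, -0.69143666]])}
lock_box 0.58 [240.5, 242.3] 201 281 203 280
dowel 0.49 [280.4, 143.3] 279 285 137 157
dowel 0.27 [250.7, 297.8] 233 266 279 315
stand_seat 0.56 [283.1, 166.0] 270 294 150 176
tape_measure 0.67 [238.1, 240.7] 202 281 203 279
tape_measure 0.62 [342.2, 174.8] 333 345 160 186
grey_bit_case 0.77 [251.9, 297.0] 233 267 279 315
brass_tee 0.46 [251.5, 149.9] 245 257 145 155
brass_tee 0.19 [284.7, 145.1] 280 284 137 157
top {'camera_matrix': array([[526.86088377,   0.        , 279.304539  ],
       [  0.        , 526.86088377, 209.30775445],
       [  0.        ,   0.        ,   1.        ]]), 'distortion': array([-0.10219314,  0.        ,  0.        ,  0.        ,  0.        ]), 'position': array([0.31285641, 0.01830755, 1.40278991]), 'rotation': array([[-0.00641844, -0.99081072,  0.13510339],
       [-0.99988657,  0.00451811, -0.01436763],
       [ 0.01362519, -0.13518029, -0.99072733]])}
lock_box 0.68 [220.9, 209.5] 200 247 202 217
lock_box 0.67 [230.1, 178.3] 196 269 141 217
hole_nominal 0.83 [232.9, 181.9] 195 270 141 217
hole_nominal 0.43 [370.8, 183.4] 367 375 180 189
stand_seat 0.85 [366.1, 188.6] 352 381 175 204
stand_seat 0.61 [370.3, 182.8] 368 374 181 189
tape_measure 0.63 [367.3, 259.6] 353 382 252 267
grey_bit_case 0.92 [173.0, 206.0] 157 189 195 220
brass_tee 0.5 [385.3, 148.2] 378 396 136 152
0.8 [ 0.07872278  0.31042912 -0.06262836]
```

View pics/scene0.png

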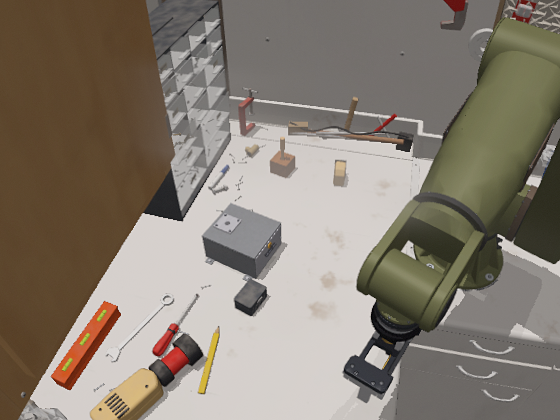

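View pics/top0.png

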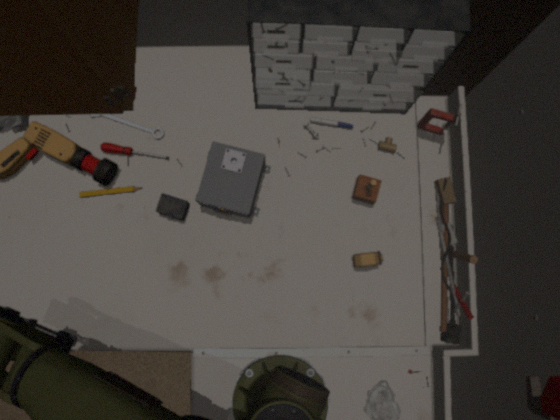

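The scene picture shows the box at about (242,240) with its plate and hole at (228,223), and the dowel and stand at (283,160). In the top picture the plate is at (233,160), the stand at (366,190) and the dowel handle at (374,183). Next I compute positions and look with the wrist camera.

```bash
cat > h.py <<'E'
from bench import *
import cv2,numpy as np
def ray(n,px,m=None):
    m=m or vision.camera_model(n)
    u=cv2.undistortPoints(np.array([[px]],float),m["camera_matrix"],m["distortion"])[0,0]
    return m["position"],m["rotation"]@np.array([u[0],u[1],1])
def onz(n,px,z,m=None):
    p,d=ray(n,px,m); return p+d*(z-p[2])/d[2]
def down(yaw):  # tool z down, tool x at yaw
    c,s=np.cos(yaw),np.sin(yaw); return np.array([[c,s,0],[s,-c,0],[0,0,-1.]])
def snap(n,name):
    m=vision.camera_model(n); im=vision.get_image(n); cv2.imwrite(f"pics/{name}.png",im); return m,im
E
python3 - <<'E'
from h import *
print("handle top",onz("top",[371,184],.13),"stand",onz("top",[366.5,189.5],.03),"scene handle",onz("scene",[282.5,139],.13))
print("plate top",onz("top",[233,160],.089),"scene",onz("scene",[228,223],.089))
print("corners",[onz("top",p,.085)[:2].round(3) for p in([212,142],[267,153],[251,215],[197,204])])
print("tee",onz("top",[386,146],.01),"tape",onz("top",[367,259],.06),"case",onz("top",[173,206],.03))
print(sensors.read_orientation().round(2))
m=vision.camera_model("wrist");R=sensors.read_orientation();print("cam in tool",R.T@(m["position"]-sensors.read_eef_pos()),R.T@m["rotation"],m["camera_matrix"])
for q in ([.55,.12,.3],[.52,-.2,.3]):
  for yaw in (0,1.57,-1.57): print(q,yaw,inverse_kinematics(q,down(yaw)))
E
```

```text
handle top [ 0.54844859 -0.22695022  0.13      ] stand [ 0.55213066 -0.23368672  0.03      ] scene handle [ 0.55194332 -0.22263356  0.13      ]
plate top [0.61948869 0.11656161 0.089     ] scene [0.61727558 0.11816191 0.089     ]
corners [array([0.668, 0.171]), array([0.638, 0.03 ]), array([0.478, 0.071]), array([0.507, 0.207])]
tee [ 0.6762986 -0.2950075  0.01     ] tape [ 0.36680492 -0.2244337   0.06      ] case [0.51013864 0.27858539 0.03      ]
[[-0.93  0.36  0.  ]
 [ 0.36  0.93  0.  ]
 [-0.    0.   -1.  ]]
cam in tool [ 7.75555824e-02 -1.35234992e-04 -1.80110090e-01] [[-9.41075194e-06 -9.63959398e-01 -2.66049392e-01]
 [ 9.99999753e-01 -1.96103209e-04  6.75155768e-04]
 [-7.02995887e-04 -2.66049320e-01  9.63959162e-01]] [[298.65930379   0.         279.33171059]
 [  0.         298.65930379 213.03684494]
 [  0.           0.           1.        ]]
[0.55, 0.12, 0.3] 0 [ 1.49753551e-01  2.77502197e-01  1.33278630e+00 -4.44089210e-16
  1.53130416e+00  1.72054988e+00]
[0.55, 0.12, 0.3] 1.57 [ 1.49753551e-01  2.77502197e-01  1.33278630e+00 -4.44089210e-16
  1.53130416e+00  1.50549877e-01]
[0.55, 0.12, 0.3] -1.57 None
[0.52, -0.2, 0.3] 0 [-4.32914348e-01  2.63781497e-01  1.35000034e+00 -4.44089210e-16
  1.52781081e+00  1.13788198e+00]
[0.52, -0.2, 0.3] 1.57 [-4.32914348e-01  2.63781497e-01  1.35000034e+00 -4.44089210e-16
  1.52781081e+00 -4.32118021e-01]
[0.52, -0.2, 0.3] -1.57 None
```

```bash
python3 - <<'E'
from h import *
Y=down(np.pi)
print(inverse_kinematics([.60,.117,.19],Y),inverse_kinematics([.55,-.225,.2],Y))
r.move_pose([.60,.117,.2],Y)
m,im=snap("wrist","w_box"); np.save("mbox",[m["position"],*m["rotation"]])
for t in vision.trace("hole_nominal","wrist")[:2]: print(t["score"],t["at"])
print(sensors.read_clock())
r.move_pose([.54,-.225,.2],Y)
m,im=snap("wrist","w_st"); np.save("mst",[m["position"],*m["rotation"]])
for l in("dowel","stand_seat"):
  for t in vision.trace(l,"wrist")[:2]:
    ys,xs=np.nonzero(t["mask"]); print(l,t["score"],t["at"],xs.min(),xs.max(),ys.min(),ys.max())
print(sensors.read_clock(),sensors.read_ft_force())
E
```

```text
[ 1.32675151e-01  4.48943928e-01  1.35393198e+00 -4.44089210e-16
  1.33871674e+00 -1.43812118e+00] [-4.49948668e-01  4.03021130e-01  1.39527930e+00 -4.44089210e-16
  1.34329222e+00 -2.02074499e+00]
0.76 [289.6, 178.5]
0.73 [304.4, 102.2]
2.925
dowel 0.8 [266.8, 228.1] 261 278 209 246
stand_seat 0.94 [272.1, 206.8] 241 304 177 243
4.3833 [ 0.64025975 -1.14404596  0.15703836]
```

View pics/w_box.png

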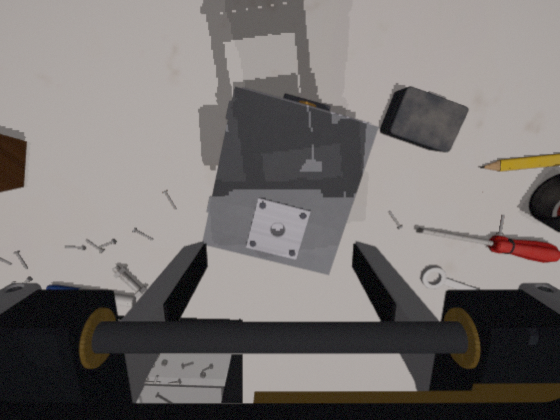

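View pics/w_st.png

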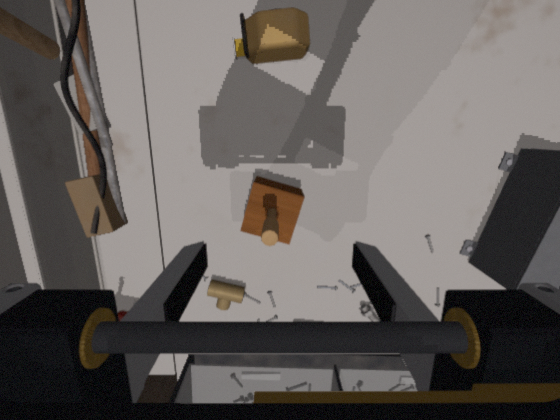

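The wrist view of the box shows the plate with its hole at about (278,229). The stand view shows the handle top at about (270,238). I refine these numerically.

```bash
python3 - <<'E'
from h import *
def M(f):
    a=np.load(f); m=vision.camera_model("wrist"); m["position"]=a[0]; m["rotation"]=a[1:]; return m
mb,ms=M("mbox.npy"),M("mst.npy")
b=cv2.imread("pics/w_box.png"); s=cv2.imread("pics/w_st.png")
g=cv2.cvtColor(b,cv2.COLOR_BGR2GRAY)
# hole rim: dark disc within bright plate
c=g[215:245,262:294]; print(c[::2,::2])
A=cv2.resize(b[185:285,195:345],None,fx=5,fy=5,interpolation=cv2.INTER_CUBIC)[:,:]
B=cv2.resize(s[170:260,225:315],None,fx=5,fy=5,interpolation=cv2.INTER_CUBIC)
W=np.zeros((600,800,3),np.uint8); A=cv2.resize(A,(400,267),interpolation=cv2.INTER_CUBIC)
A=cv2.resize(b[190:270,240:320],(400,400),interpolation=cv2.INTER_CUBIC)
W[:400,:400]=A; B=cv2.resize(s[170:250,235:315],(400,400),interpolation=cv2.INTER_CUBIC); W[:400,400:]=B
cv2.imwrite("pics/crop.png",W[:400])
print("handle",onz("w",[270,238],.13,ms),"stand corners",[onz("w",p,.05,ms)[:2].round(4) for p in([257,178],[303,191],[291,242],[243,229])])
print("hole",onz("w",[278,229],.089,mb))
print("box top corners",[onz("w",p,.085,mb)[:2].round(4) for p in([204,243],[330,273],[377,126],[236,87])])
E
```

```text
[[162 164 165 166 163 163 162 162 160 161 161 160 161 164 162 163]
 [162 161 161 162 163 164 165 165 163 161 162 160 163 161 161 162]
 [161 162 162 162 161 160 162 162 165 164 164 165 162 162 162 161]
 [164 164 164 163 162 164 163 161 161 161 163 162 163 162 165 163]
 [162 163 164 164 165 159 147 153 153 151 154 163 162 161 161 163]
 [162 161 161 162 159 153 167 167 164 165 152 153 164 163 162 164]
 [161 160 161 159 140 160 163 165 165 165 154 124 166 166 164 165]
 [160 161 160 160 120  95  94 158 161 104  91 104 162 164 164 164]
 [162 162 162 162 131  81  84  93  92  84  83 110 161 163 162 162]
 [156 157 157 160 152 102  82  82  84  85  83 139 161 161 160 162]
 [159 157 156 156 156 142 106  89  86  98 131 160 163 160 160 161]
 [159 162 162 160 160 157 155 143 144 150 158 160 163 161 164 162]
 [159 161 161 162 162 162 160 162 159 158 158 157 158 156 158 159]
 [160 160 161 160 162 162 161 161 160 163 162 160 159 159 159 156]
 [159 160 159 159 161 159 160 162 160 162 162 162 161 162 161 162]]
handle [ 0.55500978 -0.2322265   0.13      ] stand corners [array([ 0.5137, -0.2487]), array([ 0.5284, -0.1973]), array([ 0.5895, -0.2101]), array([ 0.5734, -0.2661])]
hole [0.61966841 0.11658195 0.089     ]
box top corners [array([0.6366, 0.0385]), array([0.6713, 0.173 ]), array([0.5179, 0.2107]), array([0.4836, 0.078 ])]
```

View pics/crop.png

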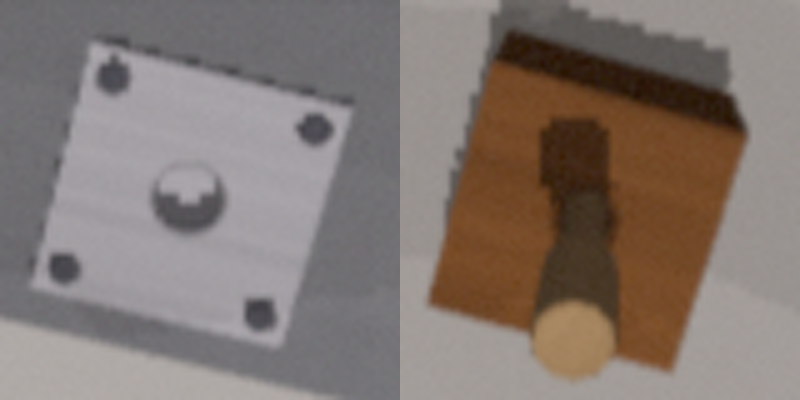

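```bash
python3 - <<'E'
from h import *
def M(f):
    a=np.load(f); m=vision.camera_model("wrist"); m["position"]=a[0]; m["rotation"]=a[1:]; return m
ms,mb=M("mst.npy"),M("mbox.npy")
h=onz("w",[269.6,238],.13,ms); cs=[onz("w",p,.05,ms) for p in([254.4,182.4],[304.2,196.4],[289.4,244],[241,231])]
c=np.mean(cs,0); print("handle",h,"stand",c,[np.linalg.norm(cs[i]-cs[i-1]) for i in range(4)],"hole",onz("w",[277.7,229.8],.089,mb))
Y=down(np.pi)
t=h.copy(); t[2]=.16
r.move_pose(t,Y); t[2]=.093
r.line_to(t,.12)
f0=sensors.read_ft_force()
jaws.gripper_close(25)
r.wait(.3)
print(f0,sensors.read_ft_force(),sensors.read_width(),sensors.read_finger_force(),sensors.read_eef_pos(),sensors.read_clock())
snap("scene","s_grip")
s=cv2.imread("pics/s_grip.png")[100:220,220:360]; cv2.imwrite("pics/s_gripc.png",cv2.resize(s,None,fx=4,fy=4,interpolation=cv2.INTER_CUBIC))
E
```

```text
handle [ 0.55501007 -0.23258231  0.13      ] stand [ 0.55526245 -0.2320032   0.05      ] [np.float64(0.059628156305227796), np.float64(0.05813275453440163), np.float64(0.0596692991292642), np.float64(0.05887013091877596)] hole [0.62053418 0.11627338 0.089     ]
[-0.25930183 -0.1132315   0.03489185] [ 0.02639034  0.05554399 -0.42211568] 0.16426297294548495 24.997853636741638 [ 0.55500083 -0.23258257  0.09298442] 6.8667
```

```bash
python3 - <<'E'
from h import *
Y=down(np.pi)
r.line_to([.555,-.2326,.213],.15); print(sensors.read_ft_force(),sensors.read_clock())
r.move_pose([.6205,.1163,.213],Y)
r.line_to([.6205,.1163,.083+.089+.006],.12); r.wait(.3)
print(sensors.read_ft_force(),sensors.read_ft_torque(),sensors.read_eef_pos(),sensors.read_width(),sensors.read_clock())
m,im=snap("wrist","w_tip")
mm=vision.camera_model("wrist")
def proj(P):
    R=mm["rotation"]; rv=cv2.Rodrigues(R.T)[0]; return cv2.projectPoints(np.array([P],float),rv,-R.T@mm["position"],mm["camera_matrix"],mm["distortion"])[0].ravel()
e=sensors.read_eef_pos(); print("tip exp",proj(e-[0,0,.083]),"hole exp",proj([.6205,.1163,.089]))
_,s=snap("scene","s_tip")
W=np.hstack([cv2.resize(im[150:270,220:340],(400,400),interpolation=2),cv2.resize(s[180:260,190:270],(400,400),interpolation=2)])
cv2.imwrite("pics/tip.png",W)
E
```

```text
[ 0.60564587 -0.06368889 -0.9820533 ] 7.8667
[-0.05851702 -0.18857794 -0.42959623] [ 0.06239522 -0.00824287 -0.00811126] [0.62069076 0.11628642 0.17860287] 0.1583334373093527 9.9417
tip exp [279.18614481 218.10489756] hole exp [279.17847725 216.03361962]
```

View pics/tip.png

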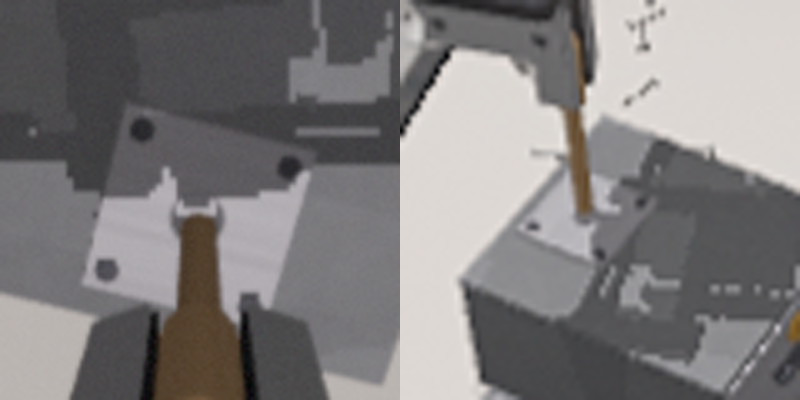

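The tip is at crop (199,220) and the hole rim spans crop columns 172 to 224, so the tip sits well over the hole. I go down with force guarding.

```bash
cat >> h.py <<'E'
def fz(): return sensors.read_ft_force()
def descend(x,y,z0,z1,step,lim,f0,v=.03,log=True):
    z=z0
    while z>z1+1e-6:
        z-=step; r.line_to([x,y,z],v); f=fz()-f0
        if log: print(round(z,4),sensors.read_eef_pos().round(4)[2],f.round(2),round(sensors.read_clock(),2))
        if f[2]>lim: break
    return z,f
E
python3 - <<'E'
from h import *
f0=fz(); np.save("f0",f0)
z,f=descend(.6205,.1163,.178,.160,.001,2.0,f0)
print(sensors.read_eef_pos())
E
```

```text
0.177 0.1769 [-0.06  0.33  0.5 ] 10.29
0.176 0.1759 [-0.81 -0.08  0.02] 10.54
0.175 0.1749 [-0.16  0.58  0.44] 10.79
0.174 0.1739 [-0.59  0.37  0.44] 11.04
0.173 0.1729 [-0.61 -0.12 -0.23] 11.29
0.172 0.1719 [-0.14 -0.23 -0.81] 11.54
0.171 0.1709 [-0.31 -0.28  0.47] 11.79
0.17 0.1699 [-0.7   0.19 -0.45] 12.04
0.169 0.1689 [-0.34 -0.39  0.19] 12.29
0.168 0.1679 [-1.    0.01 -0.47] 12.54
0.167 0.1669 [-0.14 -0.73 -0.27] 12.79
0.166 0.1659 [ 0.19  0.15 -0.1 ] 13.04
0.165 0.1649 [-0.69 -0.77 -0.37] 13.29
0.164 0.1639 [-1.23 -0.18  0.09] 13.54
0.163 0.1629 [-0.69 -0.57 -0.06] 13.79
0.162 0.1619 [-0.73 -0.34  0.16] 14.04
0.161 0.1609 [-0.44 -0.05  0.46] 14.29
0.16 0.1599 [-0.09  0.44 -0.29] 14.54
[0.6204523  0.11631522 0.15992836]
```

```bash
python3 - <<'E'
from h import *
f0=np.load("f0.npy")
z,f=descend(.6205,.1163,.160,.140,.001,1.8,f0,log=False); zc=z
print("contact",zc,f)
if f[2]>1.8:
    z,f=descend(.6205,.1163,zc,zc-.0095,.001,8.5,f0)
r.wait(.3);print(fz()-f0,sensors.read_eef_pos())
_,s=snap("scene","s_dr"); cv2.imwrite("pics/dr.png",cv2.resize(s[170:310,170:330],(640,560),interpolation=2))
E
```

```text
contact 0.158 [-0.2818404   0.58331886  2.3696678 ]
0.157 0.1573 [-0.49  0.8   5.46] 15.29
0.156 0.1561 [0.51 0.29 3.95] 15.54
0.155 0.155 [ 0.65 -0.07  4.95] 15.79
0.154 0.154 [-0.25  0.91  4.22] 16.04
0.153 0.1531 [0.23 0.43 4.74] 16.29
0.152 0.1521 [-0.39  0.4   5.63] 16.54
0.151 0.1512 [-0.77 -0.02  6.57] 16.79
0.15 0.1502 [ 0.03 -0.06  6.86] 17.04
0.149 0.1491 [-0.41 -0.97  5.76] 17.29
0.148 0.1481 [0.7  1.13 6.73] 17.54
[ 0.73751735 -0.17990837  6.12492725] [0.62061586 0.1163119  0.14813876]
```

View pics/dr.png

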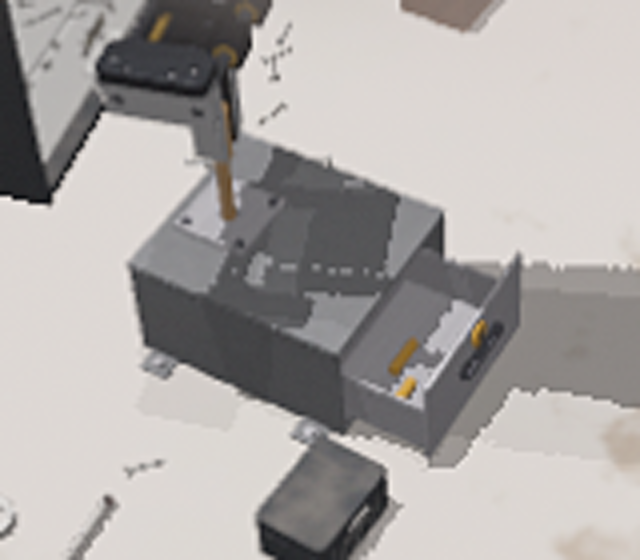

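The drawer is out, with its front at crop (480,350). I withdraw and return the dowel, with a force-guarded insertion.

```bash
python3 - <<'E'
from h import *
Y=down(np.pi)
r.wait(1.0)
r.line_to([.6205,.1163,.215],.08); r.wait(.2)
print(fz()-np.load("f0.npy"),sensors.read_width())
r.move_pose([.555,-.2326,.215],Y)
r.line_to([.555,-.2326,.145],.1); r.wait(.3)
f0=fz()
z,f=descend(.555,-.2326,.145,.100,.003,3.0,f0,v=.04,log=False); print(z,f)
if f[2]<3:
    z,f=descend(.555,-.2326,z,.089,.001,2.5,f0)
print(sensors.read_eef_pos(),sensors.read_clock())
E
```

```text
[ 0.34958925 -0.3218799   0.01312314] 0.16501619454194133
0.09999999999999995 [-0.61956629  0.24152042 -1.32249249]
0.099 0.099 [-0.68 -0.31 -0.49] 26.57
0.098 0.0979 [-1.   -0.02 -0.83] 26.82
0.097 0.0969 [ 0.39 -1.69  0.19] 27.07
0.096 0.0959 [-0.59 -0.86  0.  ] 27.32
0.095 0.0949 [-0.53 -1.08 -0.42] 27.57
0.094 0.0939 [-0.8   0.41 -0.54] 27.82
0.093 0.093 [ 0.44 -0.84  0.38] 28.07
0.092 0.0929 [-1.32  0.39  7.46] 28.32
[ 0.55533106 -0.23274364  0.09289376] 28.3167
```

Seated at the original height with a clear floor contact. I release and back off straight up.

```bash
python3 - <<'E'
from h import *
r.line_to([.555,-.2326,.093],.03)
jaws.release(); r.wait(.3)
r.line_to([.555,-.2326,.20],.1)
r.move_pose([.50,-.15,.26],down(np.pi)); r.wait(.5)
print(fz(),sensors.read_width(),sensors.read_clock())
_,w=snap("wrist","w_end");_,s=snap("scene","s_end"); 
cv2.imwrite("pics/end.png",np.hstack([cv2.resize(w,(400,300)),cv2.resize(s[110:320,170:450],(400,300),interpolation=2)]))
E
```

```text
[ 0.53471152 -0.5629005   0.87554152] 0.9966495685738751 32.375
```

View pics/end.png

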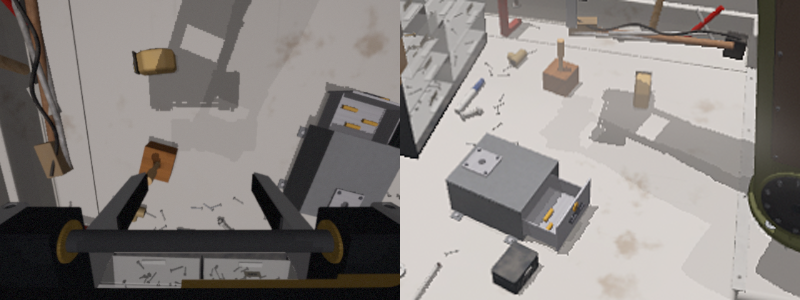

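The dowel is upright in the stand at (561,70), the drawer is open at (560,215), and the bystanders have not moved.

```bash
python3 -c "
from bench import *
print(job_done())"
```

```text
the job is handed in; nothing more can be done
None
```

The drawer is open, the dowel is back in its stand fully down, and the job is handed in at about 32 s; the latch readings peaked near 7 N and the last picture showed nothing else moved.

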